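Open the tamper box so its lid stays up, and put the tamper away

ROBOT

A 6-joint arm with a two-finger parallel gripper is mounted at the origin on a cart in front of the work surface, level with it; the furniture and walls round the work are solid. World frame = base frame: x ahead of the robot, y to its left, z up, the work surface at z = 0. Lengths are in m, angles in rad, forces in N, time in s.
With the tool pointing down it reaches from about 0.375 to 0.9 m from the base axis. Payload 3.1 kg.
Tool frame: the origin (TCP) lies between the finger pads; the fingertips stand robot.tip_extent ahead of it and the grasp point (between the pads) lies 3 mm ahead of it (robot.tip_extent is the distance from the TCP to the fingertips, in m); z points along the fingers, x is the direction in which the jaws open and shut, and the axes are right-handed (so a half turn about z gives the same grasp; the last joint's range is limited). The gripper opens to 87 mm and grips with 3 to 60 N. Pads are 19 mm wide; open, the fingers measure 117 mm over their backs; the gripper's body (75 mm by 190 mm) begins 51 mm behind the grasp point.
Start: joints at [1.038, 0.527, 1.433, -0, 1.181, -0.178], TCP at [0.216, 0.586, 0.245] pointing down, gripper open.
Joint ranges: [-3.08, 3.08], [-0.75, 2.2], [0.22, 2.44], [-1.43, 4.57], [0, 2.65], [-2.85, 2.85]. Speed limits (rad/s): [2.79, 2.79, 3.14, 3.14, 3.14, 3.14].

INTERFACE

Orientations are given as a unit quaternion [x, y, z, w].
In Python, from rig import robot, cams gives the robot as it stands.
- The arm moves only by the tool carry_out, never from a script. Its argument "steps" is a list of rows, each a list of 3 entries, a list of its own where there are three numbers: the shift along the world's x, y, z in cm, then the turn about the world's z in degrees, then the closure, from 0 (fully open) to 1 (shut). In form: [[[dx, dy, dz], spin, fingers], ...]. A call has 1 to 10 rows; each row shifts and turns the pose as measured when the row begins; what a row does not reach is not made up. A row lasts 1/10 s, in which the tool goes at most 50 mm and 8.59 degrees, less where a joint would pass 70% of its speed; a pose out of reach is approached as far as the arm can. A call with a gripper value outside its range is refused whole. The fingers move at their own pace and stop on an object; "squeeze" is the grip in N (left out, the last holds). Time passes only in rows, so rows that do not move let the fingers close. It gives the time, the measured TCP pose, the force and the opening at its end, in the units of the state.
- robot.get_obs(): the state, without advancing time (a new reading comes with each control period).
- cams.camera(name): name is "side" or "top"; returns a dict with "pixels" (400x640x3 uint8, red, green, blue), "fx", "fy", "cx", "cy" (pixels), "eye" and "rotation" of the camera in the world. Camera axes: x right, y up, looking along -z (the intrinsics and any distortion apply to the point x, -y, -z); pixel columns grow to the right and rows downward; lengths in m; the calibration is good to about 2 mm. A picture is of the moment at which its call begins. There is no depth.
- robot.hand_in(): hands the job in, once; it reports no verdict.
The state is a dict: "time": time; "q": joint angles; "joint_velocities": joint speeds; "joint_torque": joint torques, N m; "position": TCP position; "tool_rot": TCP orientation; "ft_force": force on the tool from outside, world axes, zero at the start; "moment": the same for the moment, N m; "grip_width": finger opening in m.
Only numpy, scipy, OpenCV 4.12 (cv2) and the standard library are available. Lean on these libraries where they do the work, as an engineer would, in place of code of your own. Each camera call takes 0.05 s, during which the arm holds its last target. There are 200 camera calls.

TASK

The lid of the wooden tamper box has been standing too upright: slowly swing it up past its balance point, ease it back onto its stiff stop without ever letting it drop, and press gently until the stop gives by about 0.06 rad (three to four degrees, not more than five), so that the lid then stays open by itself. Then stand the tamper upright, fully down inside the rubber ring on the box's floor, let go, and leave the lid standing open; leave the jigger and the glass where they are.

Things in the scene. Friction and masses are not known exactly. Their poses are not given: they have to be found in the camera images.
- tamper_box: Fixed wooden box with a hinged lid, 120 mm deep (x), 150 mm wide (y), 100 mm high without the lid, walls 6 mm. Origin: centre of its underside; z up; its front, with the lid's handle, faces its own -x; the hinge runs along its y at the back. It faces roughly the robot's right (-y world); place and heading vary.
- hinge (a point): Middle of the lid's hinge axis, at the back of the box, 100 mm above the worktop; axes as those of the box. The stop, a steel arm with a rubber pad and a black thumb screw at the box's +y side, turns stiffly about this axis.
- handle (a point): Middle of the straight part of the lid's bar handle, a round steel bar 10 mm thick, 90 mm long, parallel to the hinge, 162 mm from the hinge axis and 40 mm in front of the lid's edge (held by two legs at its ends), 104 mm above the worktop when shut. The point turns with the lid: at lid angle a it lies, in box axes from the hinge, at x = -0.162 cos a + 0.004 sin a, z = 0.162 sin a + 0.004 cos a.
- lid (a joint): Lid angle in rad: 0 shut, pi/2 upright, more when it leans back. Wooden lid 124 x 152 x 8 mm, about 0.35 kg (varies), free on its hinge: left alone below pi/2 it falls shut, beyond it falls back on the stop. It must never turn faster than about 1.2 rad/s.
- stop (a joint): How far (rad) the stop has given way: 0 at first, to end at about 0.06 (0.02 to 0.10 is good; more, at any time, is too much). It first meets the lid at an angle of 1.70 to 2.10 rad, different each time and not measured: feel for it. Push at the handle, square to the lid, above the force felt just before contact: it holds to about 6 N, then gives 0.02 rad per further 1 N, and stays there.
- tamper: Coffee tamper standing on the worktop: steel base 58 mm across, with a dark brown wooden handle 32 mm thick at its thickest, from 30 mm up to 90 mm; 0.42 kg (varies). Origin: centre of its underside, z up the handle. Among the jigger and the glass, in any order.
- ring (a point): Centre of the box's inner floor inside the black rubber ring, 6 mm above the worktop; where the tamper's underside centre goes. The ring is 63 mm across inside, 14 mm high, fixed, 4 mm in front of the box's middle.
- jigger: Steel double-cone measuring jigger, 45 mm across, 92 mm high, loose. Origin: centre of its underside. Leave it alone.
- glass: Small clear shot glass, 46 mm across, 57 mm high, loose. Origin: centre of its underside. Leave it alone.

How it is judged:
On the way:
1. the lid stands open by itself on its stop, which has given 0.02 to 0.10 rad, with the robot's hand off (value of joint lid above 1.62 rad and contact force between each of the fingers, the arm and tamper_box below 0.1 N and velocity of joint lid between -0.05 and 0.05 rad/s and value of joint stop above 0.02 rad), for 0.3 s.
At the end, for the whole second after the job is handed in: The lid leans back past upright (over 1.62 rad) on its stop, the stop having given by 0.02 to 0.10 rad; the tamper stands released and still in the ring, within 5 mm of its centre, less than 4 mm off the floor, upright within 0.06 rad; jigger and glass within 20 mm of where they stood (value of joint lid above 1.62 rad and value of joint stop between 0.02 and 0.1 rad and horizontal distance between tamper and ring below 0.005 m and z of tamper in the frame of ring below 0.004 m and angle between tamper's own z axis and vertical below 0.06 rad and linear speed of tamper below 0.02 m/s and distance of each of jigger, glass from where it was at the start of the episode below 0.02 m); the robot touches nothing.
It fails at once if the lid swings or falls faster than 1.2 rad/s (velocity of joint lid above 1.2 rad/s or velocity of joint lid below -1.2 rad/s).
It fails at once if the stop is pushed back more than 0.10 rad (value of joint stop above 0.1 rad).
It fails at once if the jigger is pushed over 20 mm or tipped (distance of jigger from where it was at the start of the episode above 0.02 m or angle between jigger's own z axis and vertical above 0.4 rad).
It fails at once if the glass is pushed over 20 mm or tipped (distance of glass from where it was at the start of the episode above 0.02 m or angle between glass's own z axis and vertical above 0.4 rad).
It also fails if it takes over 72 s, if anything falls off the work surface, if the arm or the gripper's body presses on something with over 40 N, if the wrist force passes 120 N, or if a joint passes its speed limit or range.

## Working session

There is one attempt and no reset: what is moved stays moved. The work goes in short steps, Python scripts to look and compute and a tool call to move; the robot and the scene stay as the last step left them, time stands still between calls to the robot, and variables do not carry over. Pictures are saved under pics/ and viewed, about 8 in all and at most 12, crops included, and the job is handed in when it is done.

Besides the shell and the picture viewer there is one more tool, called after ">>>" by a JSON object that holds its "method" and its "body". carry_out: Moves the arm, as the interface text tells. Its arguments: {"type":"object","properties":{"steps":{"type":"array"},"squeeze":{"type":"number"}},"required":["steps"]}

```bash
ls; mkdir -p pics; cat > h.py <<'E'
import numpy as np, cv2
from rig import robot, cams
def shot(n, f):
    c=cams.camera(n); cv2.imwrite('pics/'+f, c['pixels'][:,:,::-1]); return c
def ray(c,u,v):
    d=np.array([(u-c['cx'])/c['fx'],-(v-c['cy'])/c['fy'],-1.0]); R=np.array(c['rotation']); d=R@d
    return np.array(c['eye']), d/np.linalg.norm(d)
def onz(c,u,v,z):
    e,d=ray(c,u,v); return e+d*(z-e[2])/d[2]
def proj(c,p):
    q=np.array(c['rotation']).T@(np.array(p)-np.array(c['eye'])); return np.array([c['cx']+c['fx']*q[0]/-q[2], c['cy']-c['fy']*q[1]/-q[2]])
def tri(c1,p1,c2,p2):
    e1,d1=ray(c1,*p1); e2,d2=ray(c2,*p2)
    t=np.linalg.lstsq(np.c_[d1,-d2],e2-e1,rcond=None)[0]
    a=e1+t[0]*d1; b=e2+t[1]*d2; return (a+b)/2, np.linalg.norm(a-b)
E
python3 - <<'E'
from h import *
import pickle
C={n:shot(n,n+'0.png') for n in('side','top')}
pickle.dump(C,open('c0.pkl','wb'))
for n,c in C.items(): print(n,{k:np.round(v,3).tolist() for k,v in c.items() if k!='pixels'})
print(robot.get_obs(), robot.tip_extent)
E
```

```text
pics
side {'fx': 399.178, 'fy': 399.178, 'cx': 317.538, 'cy': 198.689, 'eye': [0.49, -0.911, 0.49], 'rotation': [0.546, -0.009, -0.017, 0.838]}
top {'fx': 424.59, 'fy': 424.59, 'cx': 315.182, 'cy': 195.985, 'eye': [0.381, -0.002, 1.13], 'rotation': [0.06, -0.04, -0.704, 0.706]}
{'time': 0.1, 'q': array([ 1.03848695e+00,  5.28345709e-01,  1.43375163e+00, -2.94150245e-06,
        1.18139097e+00, -1.78504020e-01]), 'joint_velocities': array([-0.00106782, -0.00104325, -0.00421488, -0.00048266,  0.00049157,
       -0.00142701]), 'joint_torque': array([ 2.00542463e-04, -4.40986562e+01, -1.77151823e+01,  6.35054195e-02,
        5.34176314e-02, -5.63733465e-05]), 'position': array([0.21620872, 0.58577015, 0.2436935 ]), 'tool_rot': array([ 8.20508289e-01,  5.71633842e-01, -8.60977304e-04,  3.96349724e-04]), 'ft_force': array([0.27540666, 0.37332034, 0.16254297]), 'moment': array([ 0.0483279 , -0.00744458,  0.00331871]), 'grip_width': 0.08732872817687205} 0.022
```

Rotation is a quaternion; fix the helper on load.

```bash
sed -i 's/^def shot/from scipy.spatial.transform import Rotation as Ro\ndef RM(c): return Ro.from_quat(c["rotation"]).as_matrix()\ndef shot/; s/R=np.array(c\[.rotation.\])/R=RM(c)/; s/np.array(c\[.rotation.\]).T/RM(c).T/' h.py; cat h.py | head -14
python3 -c "
import cv2,numpy as np
cv2.imwrite('pics/both.png',np.vstack([cv2.imread('pics/side0.png')[60:360],cv2.imread('pics/top0.png')[50:350]]))"
```

```text
import numpy as np, cv2
from rig import robot, cams
from scipy.spatial.transform import Rotation as Ro
def RM(c): return Ro.from_quat(c["rotation"]).as_matrix()
def shot(n, f):
    c=cams.camera(n); cv2.imwrite('pics/'+f, c['pixels'][:,:,::-1]); return c
def ray(c,u,v):
    d=np.array([(u-c['cx'])/c['fx'],-(v-c['cy'])/c['fy'],-1.0]); R=RM(c); d=R@d
    return np.array(c['eye']), d/np.linalg.norm(d)
def onz(c,u,v,z):
    e,d=ray(c,u,v); return e+d*(z-e[2])/d[2]
def proj(c,p):
    q=RM(c).T@(np.array(p)-np.array(c['eye'])); return np.array([c['cx']+c['fx']*q[0]/-q[2], c['cy']-c['fy']*q[1]/-q[2]])
def tri(c1,p1,c2,p2):
```

View pics/side0.png

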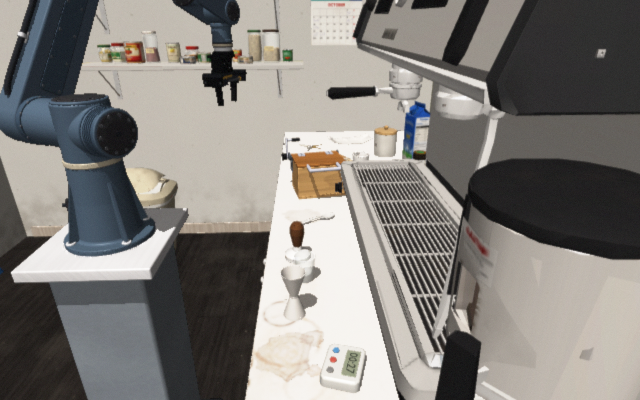

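View pics/top0.png

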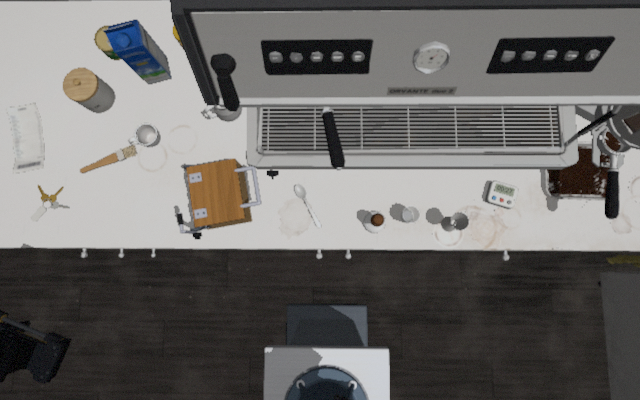

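The side view shows the box with its handle at about (325,165), and the tamper, glass and jigger at (297,235), (300,263) and (293,290). The top view shows the lid at (188-250, 160-230), the bar handle at about (258,187), the stop at about (182,218), the tamper at (376,220), the glass at (409,214) and the jigger at (454,221). I'll crop in closer.

```bash
python3 - <<'E'
import cv2,numpy as np
t=cv2.imread('pics/top0.png');s=cv2.imread('pics/side0.png')
a=cv2.resize(t[145:245,165:295],None,fx=6,fy=6,interpolation=cv2.INTER_CUBIC)[:, :780]
cv2.imwrite('pics/t_box.png',a)
b=cv2.resize(s[130:205,275:355],None,fx=5,fy=5,interpolation=cv2.INTER_CUBIC)
c=cv2.resize(s[215:325,255:335],None,fx=5,fy=5,interpolation=cv2.INTER_CUBIC)
d=np.zeros((550,800,3),np.uint8); d[:375,:400]=b; d[:,400:]=c
cv2.imwrite('pics/s_crop.png',d)
E
```

```text
(no output)
```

View pics/t_box.png

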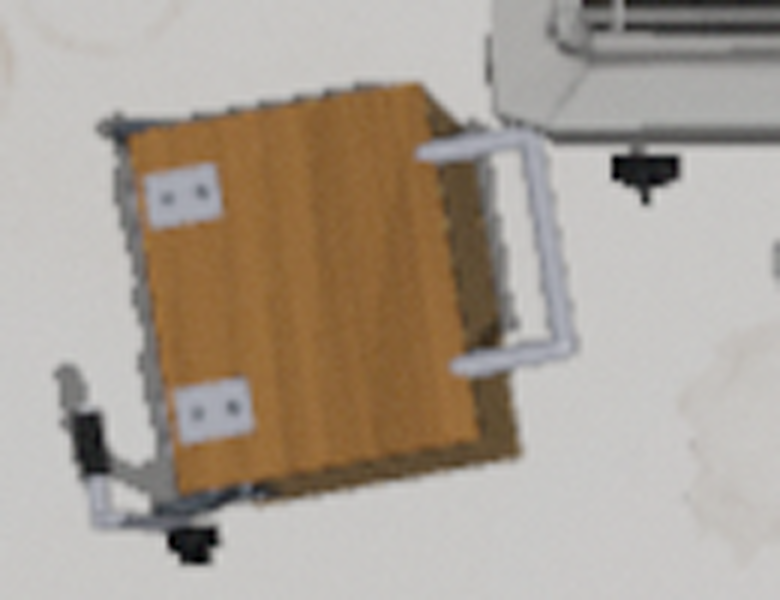

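View pics/s_crop.png

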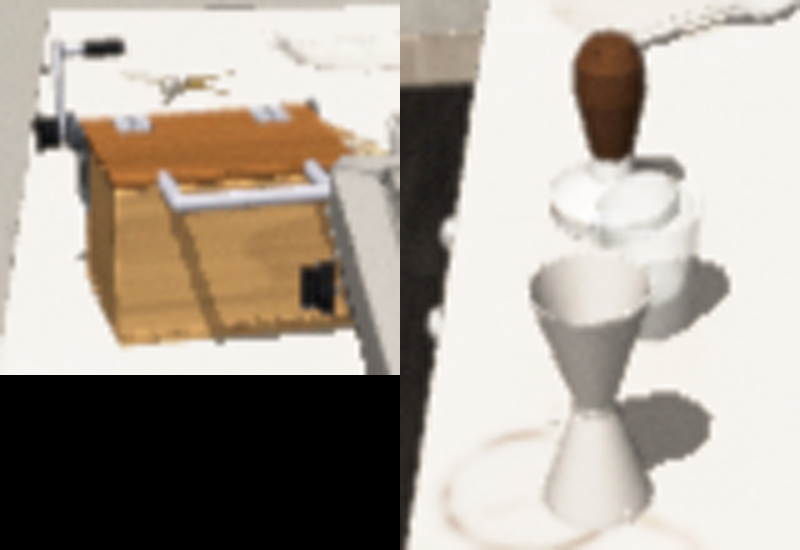

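```bash
cat > m.py <<'E'
from h import *
import pickle
C=pickle.load(open('c0.pkl','rb')); T,S=C['top'],C['side']
f=lambda u,v:((u+.5)/6-.5+165,(v+.5)/6-.5+145)
P=[onz(T,*f(*p),.108) for p in [(130,140),(420,88),(475,440),(180,492)]]
for p in P: print('lid',p.round(4))
xb=(P[0]+P[3]-P[1]-P[2])/2; print('dims',np.linalg.norm(P[1]-P[0]),np.linalg.norm(P[2]-P[3]),np.linalg.norm(P[3]-P[0]),np.linalg.norm(P[2]-P[1]))
yb=(P[0]+P[1]-P[2]-P[3])/2
print('heading xb',np.arctan2(xb[1],xb[0]),'yb',np.arctan2(yb[1],yb[0]))
g=lambda u,v:((u+.5)/5-.5+275,(v+.5)/5-.5+130)
for a,b in [((532,138),(326,188)),((567,347),(178,203))]:
    print('handle tri',tri(T,f(*a),S,g(*b)))
# lid corners two views
print('front lid corner tri',tri(T,f(475,440),S,g(112,183)), tri(T,f(180,492),S,g(78,125)))
# tamper knob
g2=lambda u,v:((u+.5)/5-.5+255,(v+.5)/5-.5+215)
for n,c,roi in (('top',T,(200,240,360,395)),('side',S,(215,260,280,315))):
    hsv=cv2.cvtColor(c['pixels'],cv2.COLOR_RGB2HSV); r=roi
    m=(hsv[...,1]>110)&(hsv[...,2]<150); z=np.zeros_like(m); z[r[0]:r[1],r[2]:r[3]]=m[r[0]:r[1],r[2]:r[3]]
    v,u=np.nonzero(z); print(n,'knob',u.mean(),v.mean(),u.min(),u.max(),v.min(),v.max(),len(u))
    if n=='top': kt=(u.mean(),v.mean()); print(onz(c,*kt,.085))
    else: ks=((u[v<v.min()+12].mean()),v.min()); print('tri top', tri(T,kt,S,(u.mean(),v.min()+3)))
print('tamper base z0 side',onz(S,*g2(605,238),0)); 
E
python3 m.py
```

```text
lid [0.5962 0.3468 0.108 ]
lid [0.618  0.2271 0.108 ]
lid [0.4724 0.2002 0.108 ]
lid [0.4511 0.3195 0.108 ]
dims 0.12165137729553453 0.12120826465537797 0.14771667996320217 0.148028303142755
heading xb 1.7490080491340236 yb 0.18441581245711292
handle tri (array([0.59584182, 0.18037533, 0.10692639]), np.float64(0.00246302230273154))
handle tri (array([0.50960602, 0.16418354, 0.10501066]), np.float64(0.0022055768904356322))
front lid corner tri (array([0.4716203 , 0.2007359 , 0.10502876]), np.float64(0.002103750321538838)) (array([0.44955801, 0.32090716, 0.10312919]), np.float64(0.00370378858331278))
top knob 376.85849056603774 219.50943396226415 371 382 214 225 106
[ 0.47121132 -0.12410259  0.085     ]
side knob 296.575 232.95833333333334 291 302 222 245 240
tri top (array([ 0.47167561, -0.12464319,  0.08034564]), np.float64(0.00012904277546303916))
tamper base z0 side [ 6.46287969e-01 -1.58134084e-01 -5.55111512e-17]
```

```bash
cat > g.py <<'E'
from h import *
th=np.deg2rad(10.4); XB=np.array([-np.sin(th),np.cos(th),0]); YB=np.array([-np.cos(th),-np.sin(th),0])
H=np.array([.5235,.332,.100])
def hp(a): return H+XB*(-.162*np.cos(a)+.004*np.sin(a))+np.array([0,0,.162*np.sin(a)+.004*np.cos(a)])
def ang(p,H=H):   # lid angle from TCP
    d=np.array(p)-[0,0,.003]-H; return np.arctan2(d[2],-(d@XB))-np.arctan2(.004,.162), np.hypot(d[2],d@XB)
E
python3 - <<'E'
from g import *; import pickle
C=pickle.load(open('c0.pkl','rb')); T,S=C['top'],C['side']
print('machine corner',tri(T,(190,104),S,(357,38)),'pf tip',tri(T,(337,163),S,(331,92)))
print('glass',onz(T,409,214,.045),'jigger',onz(T,454,221,.08), 'jig base',onz(S,(198)/5+255,(505)/5+215,0),'glass base side',onz(S,254/5+255,320/5+215,0))
print('tray corner', tri(T,(165+505/6,145+125/6),S,(275+335/5,130+165/5)))
for a in (0,.5,1,1.57,1.9,2.1): print(a,hp(a).round(3))
E
```

```text
machine corner (array([0.63621314, 0.22846476, 0.45142896]), np.float64(0.004998862156802383)) pf tip (array([ 0.55349428, -0.0203182 ,  0.35133659]), np.float64(0.0012321329551724315))
glass [ 0.48890649 -0.21068483  0.045     ] jigger [ 0.46838192 -0.31336154  0.08      ] jig base [ 0.46798585 -0.32913194  0.        ] glass base side [ 4.89781024e-01 -2.14989933e-01  5.55111512e-17]
tray corner (array([0.60059316, 0.18888339, 0.11627491]), np.float64(0.002118175891438409))
0 [0.553 0.173 0.104]
0.5 [0.549 0.194 0.181]
1 [0.539 0.249 0.238]
1.57 [0.523 0.336 0.262]
1.9 [0.513 0.387 0.252]
2.1 [0.508 0.416 0.238]
```

>>> {"method": "carry_out", "body": {"steps": [[[1.5,-1.5,1],7.7,0.65],[[3,-3.6,1],7.7,0.65],[[3,-3.6,1],7.7,0.65],[[3,-3.6,0.5],7.6,0.65],[[3,-3.6,0],0,0.65],[[3,-3.6,0],0,0.65],[[3,-3.6,0],0,0.65],[[3,-3.6,0],0,0.65],[[3,-3.6,0],0,0.65],[[0,0,0],0,0.65]], "squeeze": 5}}

```text
time: 1.1
position: [0.4758, 0.2709, 0.2755]
tool_rot: [0.63, 0.777, -0.003, 0.002]
ft_force: [-0.8, 1.4, 0.7]
grip_width: 0.0309
```

>>> {"method": "carry_out", "body": {"steps": [[[2.5,-3.3,0],-1.5,0.65],[[2.5,-3.3,-2],0,0.65],[[2.5,-3.3,-3],0,0.65],[[0,0,-2],0,0.65],[[0,0,0],0,0.65]]}}

```text
time: 1.6
position: [0.5518, 0.1699, 0.2035]
tool_rot: [0.641, 0.768, -0.002, 0.001]
ft_force: [-0.0, 0.0, -0.5]
grip_width: 0.0305
```

```bash
python3 - <<'E'
from g import *
T=shot('top','t1.png');S=shot('side','s1.png')
o=robot.get_obs(); print(o['position'],o['tool_rot'],o['ft_force'], o['grip_width'])
a=cv2.imread('pics/t1.png')[100:250,165:365];b=cv2.imread('pics/s1.png')[40:200,255:455]
cv2.imwrite('pics/v1.png',np.hstack([cv2.resize(x,(400,int(x.shape[0]*2)),interpolation=3)[:300] for x in(a,b)]))
E
```

```text
[0.55349905 0.1708671  0.20626148] [ 6.40193314e-01  7.68207855e-01 -2.58013709e-04  3.02429725e-03] [-0.52683018  0.20785658 -0.02881377] 0.03063492243770217
```

View pics/v1.png

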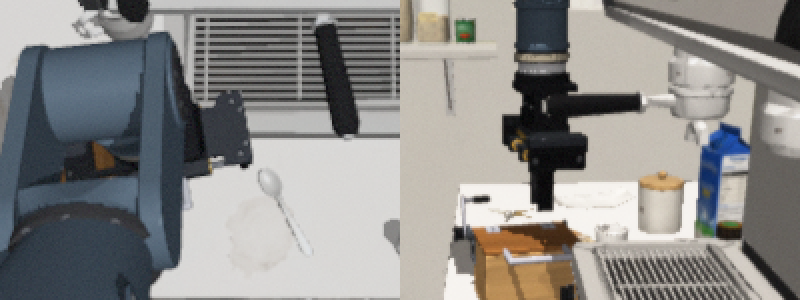

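The side crop shows the fingers above the handle, with the arm clear of the machine and portafilter. I'll go down onto the bar.

>>> {"method": "carry_out", "body": {"steps": [[[0,0.1,-3],0,0.65],[[0,0,-2.5],0,0.65],[[0,0,-1.5],0,0.65],[[0,0,-1.2],0,0.65],[[0,0,-1],0,0.65],[[0,0,-0.5],0,0.65],[[0,0,0],0,0.65]]}}

```text
time: 2.4
position: [0.5566, 0.1798, 0.1156]
tool_rot: [0.636, 0.771, 0.007, 0.009]
ft_force: [-0.0, -0.6, -0.3]
grip_width: 0.0306
```

```bash
python3 - <<'E'
from g import *
for i in range(2):
    S=cams.camera('side'); o=robot.get_obs(); print(o['time'],o['position'].round(4),o['ft_force'].round(2), o['grip_width'].round(4))
cv2.imwrite('pics/v2.png',cv2.resize(S['pixels'][120:210,270:370,::-1],None,fx=6,fy=6,interpolation=3))
E
```

```text
Traceback (most recent call last):
AttributeError: 'float' object has no attribute 'round'
```

```bash
cat >> g.py <<'E'
def obs(n=1):
    for i in range(n):
        o=robot.get_obs(); p=o['position']; R=Ro.from_quat(o['tool_rot']).as_matrix()
        print('t%.2f'%o['time'],p.round(4),'F',np.round(o['ft_force'],2),'M',np.round(o['moment'],2),'w%.4f'%o['grip_width'],'zax',R[:,2].round(3),'spin%.1f'%np.degrees(np.arctan2(R[1,0],R[0,0])),'lid a,r',np.round(ang(p),3))
    return o
E
python3 - <<'E'
from g import *
for i in range(3): S=cams.camera('side'); obs()
cv2.imwrite('pics/v2.png',cv2.resize(S['pixels'][120:210,270:370,::-1],None,fx=6,fy=6,interpolation=3))
E
```

```text
t2.50 [0.5571 0.1796 0.1162] F [ 0.38 -0.36  0.08] M [ 0.02 -0.04 -0.01] w0.0305 zax [ 0.024 -0.001 -1.   ] spin100.9 lid a,r [0.06  0.156]
t2.55 [0.5572 0.1795 0.1164] F [-0.27 -0.15  1.03] M [ 0.03  0.   -0.  ] w0.0308 zax [ 0.024 -0.001 -1.   ] spin100.9 lid a,r [0.061 0.157]
t2.60 [0.5572 0.1794 0.1164] F [-0.3  -0.71  0.14] M [ 0.05  0.05 -0.01] w0.0305 zax [ 0.024 -0.001 -1.   ] spin100.9 lid a,r [0.061 0.157]
```

View pics/v2.png

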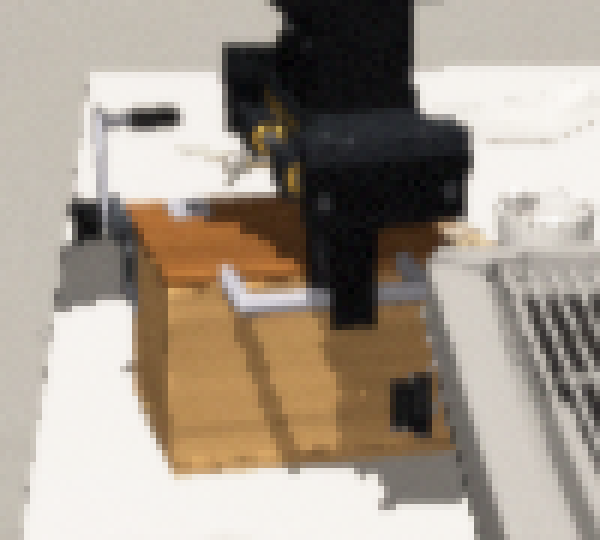

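The bar is between the fingers: the front finger shows at crop (353,290) in front of it. I'll centre, lower and close gently.

>>> {"method": "carry_out", "body": {"steps": [[[-0.2,-0.4,-0.4],0,0.65],[[-0.1,-0.3,-0.3],0,0.65],[[0,0,-0.1],0,0.65],[[0,0,0],0,0.9],[[0,0,0],0,1],[[0,0,0],0,1],[[0,0,0],0,1]], "squeeze": 6}}

```text
time: 3.3
position: [0.5541, 0.1738, 0.1087]
tool_rot: [0.638, 0.77, 0.01, 0.008]
ft_force: [-0.5, 6.6, -0.3]
grip_width: 0.0095
```

```bash
python3 -c "
from g import *
obs()"
```

```text
t3.30 [0.5541 0.1738 0.1087] F [-0.49  6.64 -0.33] M [1.14 0.19 0.  ] w0.0095 zax [ 0.025  0.005 -1.   ] spin100.7 lid a,r [0.011 0.161]
```

Gripped (9.5 mm wide), with the bar slightly toward +y of my estimate. Next I'll work out the arc increments.

```bash
sed -i 's/H=np.array(\[.5235,.332,.100\])/H=np.array([.5233,.3335,.100])/' g.py; cat >> g.py <<'E'
def rows(da,n):
    o=obs(); a0=ang(o['position'])[0]; P=[hp(a0+da*i) for i in range(n+1)]
    print([((P[i+1]-P[i])*100).round(2).tolist() for i in range(n)])
E
python3 -c "
from g import *
rows(.05,10)"
```

```text
t3.30 [0.5541 0.1738 0.1087] F [-0.49  6.64 -0.33] M [1.14 0.19 0.  ] w0.0095 zax [ 0.025  0.005 -1.   ] spin100.7 lid a,r [0.01  0.163]
[[-0.01, 0.05, 0.81], [-0.02, 0.09, 0.81], [-0.02, 0.13, 0.8], [-0.03, 0.17, 0.79], [-0.04, 0.2, 0.78], [-0.04, 0.24, 0.77], [-0.05, 0.28, 0.76], [-0.06, 0.32, 0.74], [-0.06, 0.35, 0.73], [-0.07, 0.39, 0.71]]
```

>>> {"method": "carry_out", "body": {"steps": [[[0,0.1,0.5],0,1],[[0,0.1,0.8],0,1],[[0,0.1,0.8],0,1],[[0,0.15,0.8],0,1],[[-0.05,0.2,0.8],0,1]]}}

```text
time: 3.8
position: [0.5531, 0.1791, 0.1467]
tool_rot: [0.638, 0.77, 0.008, 0.008]
ft_force: [1.5, -1.3, -2.2]
grip_width: 0.01
```

```bash
python3 -c "
from g import *
rows(.05,10)"
```

```text
t3.80 [0.5531 0.1791 0.1467] F [ 1.53 -1.34 -2.22] M [-0.13 -0.08 -0.01] w0.0100 zax [ 0.023  0.001 -1.   ] spin100.8 lid a,r [0.246 0.163]
[[-0.04, 0.23, 0.77], [-0.05, 0.27, 0.76], [-0.06, 0.31, 0.75], [-0.06, 0.34, 0.73], [-0.07, 0.38, 0.71], [-0.08, 0.41, 0.69], [-0.08, 0.45, 0.67], [-0.09, 0.48, 0.65], [-0.09, 0.51, 0.62], [-0.1, 0.54, 0.59]]
```

The lid follows: downward force is about 2.2 N, r is 0.163, and the arc model fits. On with the lift.

>>> {"method": "carry_out", "body": {"steps": [[[-0.05,0.25,0.75],0,1],[[-0.05,0.3,0.75],0,1],[[-0.05,0.3,0.75],0,1],[[-0.05,0.35,0.7],0,1],[[-0.05,0.4,0.7],0,1],[[-0.1,0.4,0.7],0,1],[[-0.1,0.45,0.65],0,1],[[-0.1,0.5,0.65],0,1],[[-0.1,0.5,0.6],0,1],[[-0.1,0.55,0.6],0,1]]}}

```text
time: 4.8
position: [0.5451, 0.221, 0.2233]
tool_rot: [0.637, 0.771, 0.007, 0.01]
ft_force: [0.9, -2.6, 0.5]
grip_width: 0.01
```

```bash
python3 -c "
from g import *
rows(.05,10)"
```

```text
t4.80 [0.5451 0.221  0.2233] F [ 0.91 -2.6   0.45] M [-0.35  0.01 -0.01] w0.0100 zax [ 0.025 -0.002 -1.   ] spin100.8 lid a,r [0.785 0.166]
[[-0.11, 0.59, 0.54], [-0.11, 0.62, 0.51], [-0.12, 0.64, 0.48], [-0.12, 0.66, 0.45], [-0.13, 0.69, 0.41], [-0.13, 0.7, 0.38], [-0.13, 0.72, 0.34], [-0.14, 0.74, 0.3], [-0.14, 0.75, 0.27], [-0.14, 0.76, 0.23]]
```

>>> {"method": "carry_out", "body": {"steps": [[[-0.1,0.65,0.5],0,1],[[-0.1,0.7,0.45],0,1],[[-0.1,0.7,0.4],0,1],[[-0.1,0.7,0.4],0,1],[[-0.1,0.7,0.4],0,1],[[-0.15,0.7,0.35],0,1],[[-0.15,0.7,0.3],0,1],[[-0.15,0.75,0.3],0,1],[[-0.15,0.75,0.25],0,1],[[-0.15,0.75,0.2],0,1]]}}

```text
time: 5.8
position: [0.5311, 0.296, 0.2662]
tool_rot: [0.636, 0.771, 0.006, 0.012]
ft_force: [0.3, -0.5, 1.3]
grip_width: 0.0096
```

```bash
python3 -c "
from g import *
rows(.04,10)"
```

```text
t5.80 [0.5311 0.296  0.2662] F [ 0.26 -0.48  1.25] M [-0.18 -0.03 -0.  ] w0.0096 zax [ 0.026 -0.007 -1.   ] spin100.9 lid a,r [1.316 0.168]
[[-0.11, 0.62, 0.14], [-0.12, 0.63, 0.11], [-0.12, 0.63, 0.08], [-0.12, 0.63, 0.06], [-0.12, 0.64, 0.03], [-0.12, 0.64, 0.01], [-0.12, 0.64, -0.02], [-0.12, 0.64, -0.05], [-0.12, 0.63, -0.07], [-0.12, 0.63, -0.1]]
```

>>> {"method": "carry_out", "body": {"steps": [[[-0.1,0.6,0.05],0,1],[[-0.1,0.6,0],0,1],[[-0.1,0.6,0],0,1],[[-0.1,0.6,-0.05],0,1],[[-0.1,0.5,-0.05],0,1],[[-0.1,0.5,-0.05],0,1],[[-0.1,0.5,-0.05],0,1],[[-0.1,0.5,-0.1],0,1]]}}

```text
time: 6.6
position: [0.5211, 0.3485, 0.2681]
tool_rot: [0.636, 0.772, 0.009, 0.011]
ft_force: [-2.2, 0.5, 5.6]
grip_width: 0.0096
```

```bash
python3 -c "
from g import *
rows(.02,6)"
```

```text
t6.60 [0.5211 0.3485 0.2681] F [-2.17  0.52  5.63] M [ 0.09  0.25 -0.  ] w0.0096 zax [ 0.028  0.001 -1.   ] spin101.0 lid a,r [1.637 0.166]
[[-0.06, 0.32, -0.03], [-0.06, 0.32, -0.04], [-0.06, 0.32, -0.05], [-0.06, 0.31, -0.05], [-0.06, 0.31, -0.06], [-0.06, 0.31, -0.06]]
```

>>> {"method": "carry_out", "body": {"steps": [[[-0.05,0.25,0],0,1],[[-0.05,0.25,0],0,1],[[-0.05,0.25,-0.05],0,1],[[0,0,0],0,1]]}}

```text
time: 7.0
position: [0.5193, 0.358, 0.2666]
tool_rot: [0.636, 0.772, 0.009, 0.01]
ft_force: [-0.9, 1.6, 3.8]
grip_width: 0.0095
```

>>> {"method": "carry_out", "body": {"steps": [[[-0.05,0.25,0],0,1],[[-0.05,0.25,-0.05],0,1],[[-0.05,0.25,-0.05],0,1],[[0,0,0],0,1]]}}

```text
time: 7.4
position: [0.5189, 0.3602, 0.2663]
tool_rot: [0.636, 0.772, 0.005, 0.014]
ft_force: [-0.6, -2.6, 3.1]
grip_width: 0.0098
```

```bash
cat >> g.py <<'E'
def st():
    o=obs(); a,r=ang(o['position']); t=XB*np.sin(a)+np.array([0,0,np.cos(a)])
    F=np.array(o['ft_force']); print('a %.3f  tangential push %.2f  xb %.2f'%(a,-F@t,-F@XB))
E
python3 -c "
from g import *
st()"
```

```text
t7.40 [0.5189 0.3602 0.2663] F [-0.65 -2.6   3.13] M [-0.32  0.09 -0.05] w0.0098 zax [ 0.028 -0.01  -1.   ] spin101.0 lid a,r [1.71  0.166]
a 1.710  tangential push 2.85  xb 2.44
```

Contact is at about a = 1.71: the arm advanced only 2 mm of the 7.5 commanded and the push rose. From here I'll press in single small steps.

>>> {"method": "carry_out", "body": {"steps": [[[-0.05,0.3,-0.05],0,1]]}}

```text
time: 7.5
position: [0.5187, 0.3618, 0.266]
tool_rot: [0.636, 0.772, 0.004, 0.015]
ft_force: [-0.8, -6.0, 5.7]
grip_width: 0.0098
```

```bash
python3 -c "
from g import *
st()"
```

```text
t7.50 [0.5187 0.3618 0.266 ] F [-0.77 -6.04  5.72] M [-0.97 -0.04  0.01] w0.0098 zax [ 0.028 -0.013 -1.   ] spin101.0 lid a,r [1.72  0.165]
a 1.720  tangential push 6.59  xb 5.81
```

>>> {"method": "carry_out", "body": {"steps": [[[-0.05,0.3,-0.05],0,1]]}}

```text
time: 7.6
position: [0.5184, 0.3633, 0.2657]
tool_rot: [0.636, 0.771, 0.003, 0.016]
ft_force: [-0.3, -6.6, 5.0]
grip_width: 0.0094
```

```bash
python3 -c "
from g import *
st()"
```

```text
t7.60 [0.5184 0.3633 0.2657] F [-0.27 -6.58  5.01] M [-1.06  0.01 -0.07] w0.0094 zax [ 0.028 -0.016 -0.999] spin101.0 lid a,r [1.73  0.165]
a 1.730  tangential push 7.14  xb 6.43
```

>>> {"method": "carry_out", "body": {"steps": [[[-0.05,0.3,-0.05],0,1]]}}

```text
time: 7.7
position: [0.5181, 0.3647, 0.2655]
tool_rot: [0.636, 0.771, 0.001, 0.017]
ft_force: [0.6, -7.3, 5.5]
grip_width: 0.0094
```

```bash
python3 -c "
from g import *
st(); T=shot('top','t3.png'); S=shot('side','s3.png'); st()
cv2.imwrite('pics/v3.png',cv2.resize(S['pixels'][60:210,240:380,::-1],None,fx=4,fy=4,interpolation=3))"
```

```text
t7.70 [0.5181 0.3647 0.2655] F [ 0.61 -7.29  5.46] M [-1.19 -0.04 -0.09] w0.0094 zax [ 0.028 -0.02  -0.999] spin101.0 lid a,r [1.738 0.166]
a 1.738  tangential push 8.09  xb 7.28
t7.80 [0.5181 0.3649 0.2654] F [-0.23 -6.56  6.02] M [-1.03  0.02 -0.05] w0.0098 zax [ 0.029 -0.02  -0.999] spin101.0 lid a,r [1.739 0.166]
a 1.739  tangential push 7.33  xb 6.41
```

View pics/v3.png

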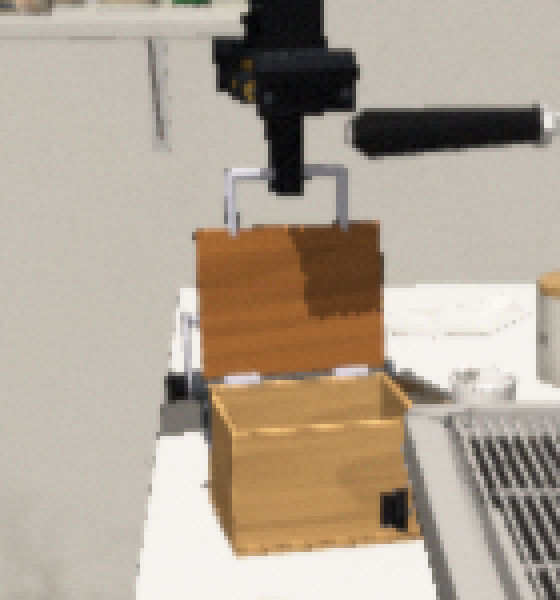

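The lid is upright past balance with the stop pad behind it, and the fingers are still on the bar at crop (288,175). The stop is giving: a goes up by about 0.009 rad per row and the force by about 0.5 N per row. I'll carry on for a total of about 0.05.

>>> {"method": "carry_out", "body": {"steps": [[[-0.05,0.3,-0.05],0,1],[[-0.05,0.3,-0.05],0,1]]}}

```text
time: 8.0
position: [0.5177, 0.367, 0.265]
tool_rot: [0.636, 0.771, -0.002, 0.02]
ft_force: [-0.6, -7.1, 6.3]
grip_width: 0.0092
```

```bash
python3 -c "
from g import *
st()"
```

```text
t8.00 [0.5177 0.367  0.265 ] F [-0.59 -7.15  6.35] M [-1.31 -0.07 -0.07] w0.0092 zax [ 0.029 -0.029 -0.999] spin100.9 lid a,r [1.753 0.166]
a 1.753  tangential push 7.96  xb 6.92
```

>>> {"method": "carry_out", "body": {"steps": [[[-0.05,0.35,0],0,1],[[-0.05,0.35,0],0,1]]}}

```text
time: 8.2
position: [0.5173, 0.3692, 0.2646]
tool_rot: [0.636, 0.771, -0.006, 0.024]
ft_force: [0.7, -8.5, 3.6]
grip_width: 0.0097
```

```bash
python3 -c "
from g import *
st()"
```

```text
t8.20 [0.5173 0.3692 0.2646] F [ 0.72 -8.49  3.64] M [-1.44 -0.13 -0.05] w0.0097 zax [ 0.029 -0.04  -0.999] spin100.9 lid a,r [1.767 0.166]
a 1.767  tangential push 9.03  xb 8.48
```

Push is 9 N and a is about 1.767, so the force law and the angle both suggest a yield of roughly 0.05–0.06. I'll unload, open and lift away.

>>> {"method": "carry_out", "body": {"steps": [[[0,-0.15,0],0,1],[[0,-0.1,0],0,1],[[0,0,0],0,0.9],[[0,0,0],0,0.75],[[0,0,0],0,0.6],[[0,0,0],0,0.6],[[0,0,0],0,0.6]]}}

```text
time: 8.9
position: [0.5164, 0.3682, 0.2625]
tool_rot: [0.636, 0.771, -0.006, 0.022]
ft_force: [-0.1, -0.4, 0.0]
grip_width: 0.0318
```

```bash
python3 -c "
from g import *
st()"
```

```text
t8.90 [0.5164 0.3682 0.2625] F [-0.11 -0.38  0.01] M [ 0.04  0.05 -0.06] w0.0318 zax [ 0.026 -0.038 -0.999] spin100.9 lid a,r [1.764 0.163]
a 1.764  tangential push 0.35  xb 0.35
```

>>> {"method": "carry_out", "body": {"steps": [[[0,0,0.5],0,0.6],[[0,0,1],0,0.6],[[0,0,1.5],0,0.6],[[0,0,2],0,0.6],[[-0.5,0,2],0,0.6],[[-2,-1,1],0,0.6],[[-3,-2,0],0,0.6],[[-3,-3,0],0,0.4],[[-3,-3,0],0,0.3],[[0,0,0],0,0.3]]}}

```text
time: 9.9
position: [0.3979, 0.2766, 0.3511]
tool_rot: [0.636, 0.771, -0.003, 0.023]
ft_force: [0.3, -0.5, -0.6]
grip_width: 0.0513
```

```bash
python3 -c "
from g import *
obs(); T=shot('top','t4.png'); S=shot('side','s4.png'); T2=shot('top','t5.png'); obs()
a=cv2.resize(S['pixels'][85:205,275:385,::-1],None,fx=4,fy=4,interpolation=3)
b=cv2.resize(T['pixels'][145:265,155:245,::-1],None,fx=4,fy=4,interpolation=3)
cv2.imwrite('pics/v4.png',np.hstack([a,b]))
print(proj(T,hp(1.7)),proj(T,hp(1.76)),proj(S,hp(1.7)),proj(S,hp(1.76)))"
```

```text
t9.90 [0.3979 0.2766 0.3511] F [ 0.31 -0.46 -0.64] M [ 0.07  0.02 -0.02] w0.0513 zax [ 0.031 -0.034 -0.999] spin101.0 lid a,r [1.413 0.25 ]
t10.05 [0.4041 0.28   0.3522] F [-0.1   1.36  0.39] M [ 0.02  0.01 -0.05] w0.0585 zax [ 0.039 -0.03  -0.999] spin101.0 lid a,r [1.422 0.251]
[155.4470776  189.22074418] [151.31343246 190.16331157] [311.54230354 102.66374722] [310.92916412 102.69469612]
```

View pics/v4.png

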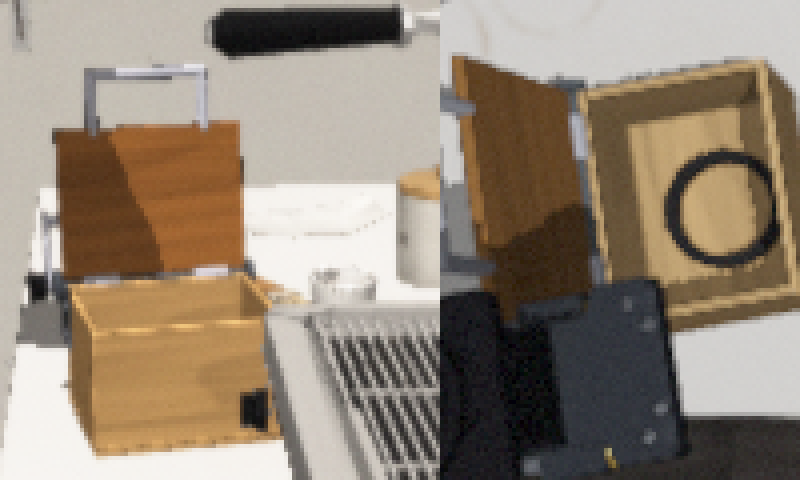

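The lid stands open by itself. In the top crop the ring shows at about (726,208). Now I'll measure the ring centre, check the lid corner, and refine the tamper.

```bash
cat > r.py <<'E'
from g import *; import pickle
C=pickle.load(open('c0.pkl','rb')); T,S=C['top'],C['side']
p=cv2.imread('pics/t4.png'); g=p.max(axis=2); m=np.zeros_like(g); m[180:214,208:243]=(g[180:214,208:243]<62)*255
n,l,s,c=cv2.connectedComponentsWithStats(m); i=1+s[1:,4].argmax(); print(s[1:].tolist())
cn=max(cv2.findContours((l==i).astype(np.uint8),cv2.RETR_EXTERNAL,cv2.CHAIN_APPROX_NONE)[0],key=len)
e=cv2.fitEllipse(cn); print('ring ell',e, onz(T,*e[0],.02).round(4),'centroid',c[i],onz(T,*c[i],.02).round(4))
print('ring from box geometry',(H-.064*XB).round(4))
q,err=tri(T,(158.75,159.25),S,(335,115.5)); d=q-H; print('lid corner',q,err,'a',np.arctan2(d[2],-(d@XB)))
# tamper base (bright steel) & knob
for z in (.085,): print('tamper knob',onz(T,376.86,219.51,z))
E
python3 r.py; python3 - <<'E'
import cv2,numpy as np
t=cv2.imread('pics/t5.png');s=cv2.imread('pics/s4.png')
a=cv2.resize(t[195:245,355:435],None,fx=7,fy=7,interpolation=3); b=cv2.resize(s[218:288,280:320],None,fx=5,fy=5,interpolation=3)
print(a.shape,b.shape); cv2.imwrite('pics/v5.png',np.hstack([a,b]))
E
```

```text
[[212, 183, 28, 29, 206]]
ring ell ((225.48391723632812, 196.85610961914062), (27.307645797729492, 28.142791748046875), 167.1919403076172) [0.5362 0.268  0.02  ] centroid [225.02427184 196.86893204] [0.5362 0.2692 0.02  ]
ring from box geometry [0.5349 0.2706 0.1   ]
lid corner [0.59393597 0.37289474 0.21551914] 0.0010311893054344573 a 1.7921486323023177
tamper knob [ 0.47120993 -0.12410627  0.085     ]
(350, 560, 3) (350, 200, 3)
```

View pics/v5.png

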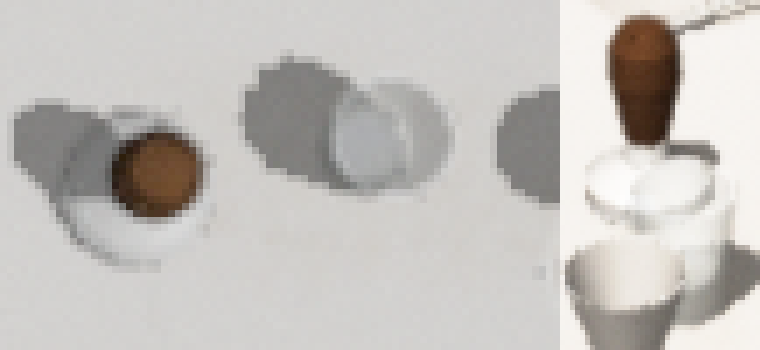

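```bash
python3 -c "
from g import *; import pickle
T=pickle.load(open('c0.pkl','rb'))['top']
for z in (0,.01,.02): print(onz(T,374,221.6,z).round(4))
print(obs()['q'].round(3))"
```

```text
[ 0.4729 -0.1264  0.    ]
[ 0.4721 -0.1253  0.01  ]
[ 0.4713 -0.1242  0.02  ]
t10.05 [0.4041 0.28   0.3522] F [-0.1   1.36  0.39] M [ 0.02  0.01 -0.05] w0.0585 zax [ 0.039 -0.03  -0.999] spin101.0 lid a,r [1.422 0.251]
[ 0.404  0.217  1.619 -0.045  1.281 -1.347]
```

>>> {"method": "carry_out", "body": {"steps": [[[0,-2,0],-8.5,0.3],[[0,-3,0],-8.5,0.3],[[0,-3,0],-8.5,0.3],[[0,-3,0],-8.5,0.3],[[0,-3,0],-8.5,0.3],[[0,-3,0],-8.5,0.3],[[0,-3,0],-8.5,0.3],[[0,-3,0],-8.5,0.3],[[0,-2,0],-8.5,0.3],[[0,0,0],-8.5,0.3]]}}

```text
time: 11.05
position: [0.4247, 0.0258, 0.3578]
tool_rot: [0.992, 0.127, -0.007, 0.026]
ft_force: [0.2, 0.0, 0.4]
grip_width: 0.0606
```

```bash
python3 -c "
from g import *
obs()"
```

```text
t11.05 [0.4247 0.0258 0.3578] F [0.21 0.03 0.45] M [-0.03  0.07 -0.08] w0.0606 zax [-0.008 -0.054 -0.999] spin14.6 lid a,r [0.705 0.382]
```

>>> {"method": "carry_out", "body": {"steps": [[[0,-2.5,-1],-4.2,0.3],[[0,-3,-2],0,0.3],[[0.5,-3,-2],0,0.3],[[1,-3,-2],0,0.3],[[1.5,-2,-2],0,0.3],[[1,-1,-1],0,0.3],[[0.5,0,-1],0,0.3],[[0,0,0],0,0.3],[[0,0,0],0,0.3]]}}

```text
time: 11.95
position: [0.4898, -0.1306, 0.2464]
tool_rot: [0.996, 0.088, 0.001, 0.029]
ft_force: [-0.1, 0.4, 0.6]
grip_width: 0.061
```

```bash
python3 -c "
from g import *
obs()"
```

```text
t11.95 [ 0.4898 -0.1306  0.2464] F [-0.13  0.39  0.58] M [-0.05  0.05  0.01] w0.0610 zax [ 0.007 -0.057 -0.998] spin10.1 lid a,r [0.284 0.473]
```

>>> {"method": "carry_out", "body": {"steps": [[[-0.9,0.3,-1],0,0.3],[[-0.9,0.3,-2],0,0.3],[[0,0,-2.5],0,0.3],[[0,0,-2],0,0.3],[[0,0,-1],0,0.3],[[0,0,0],0,0.3],[[0,0,0],0,0.3]]}}

```text
time: 12.65
position: [0.4743, -0.1206, 0.1656]
tool_rot: [0.995, 0.092, 0.007, 0.032]
ft_force: [-0.5, -0.1, 0.6]
grip_width: 0.061
```

```bash
python3 -c "
from g import *
obs()"
```

```text
t12.65 [ 0.4743 -0.1206  0.1656] F [-0.53 -0.11  0.62] M [-0.02  0.03  0.05] w0.0610 zax [ 0.02  -0.062 -0.998] spin10.5 lid a,r [0.117 0.442]
```

>>> {"method": "carry_out", "body": {"steps": [[[-0.2,-0.4,-1],0,0.3],[[0,0,-1.5],0,0.3],[[0,0,-1.5],0,0.3],[[0,0,-1.5],0,0.3],[[0,0,-1.5],0,0.3],[[0,0,-1],0,0.3],[[0,0,0],0,0.3],[[0,0,0],0,0.3]]}}

```text
time: 13.45
position: [0.4768, -0.1284, 0.0868]
tool_rot: [0.995, 0.092, 0.013, 0.036]
ft_force: [0.5, -0.2, -0.9]
grip_width: 0.061
```

```bash
python3 -c "
from g import *
obs()"
```

```text
t13.45 [ 0.4768 -0.1284  0.0868] F [ 0.54 -0.18 -0.86] M [0.05 0.06 0.05] w0.0610 zax [ 0.033 -0.069 -0.997] spin10.6 lid a,r [-0.061  0.446]
```

>>> {"method": "carry_out", "body": {"steps": [[[-0.25,0.2,-0.7],0,0.3],[[-0.25,0.2,-0.7],0,0.3],[[0,0,-0.5],0,0.3],[[0,0,0],0,0.3],[[0,0,0],0,0.3]]}}

```text
time: 13.95
position: [0.4722, -0.1244, 0.0678]
tool_rot: [0.995, 0.092, 0.015, 0.037]
ft_force: [0.7, 1.1, -0.3]
grip_width: 0.061
```

```bash
python3 -c "
from g import *
obs(); T=shot('top','t6.png');S=shot('side','s6.png'); obs()
cv2.imwrite('pics/v6.png',cv2.resize(S['pixels'][150:290,230:380,::-1],None,fx=4,fy=4,interpolation=3))"
```

```text
t13.95 [ 0.4722 -0.1244  0.0678] F [ 0.7   1.06 -0.29] M [-0.02  0.05 -0.04] w0.0610 zax [ 0.036 -0.071 -0.997] spin10.6 lid a,r [-0.104  0.443]
t14.05 [ 0.4724 -0.1245  0.068 ] F [-0.19  0.71  0.2 ] M [-0.03  0.05  0.08] w0.0609 zax [ 0.037 -0.071 -0.997] spin10.6 lid a,r [-0.104  0.443]
```

View pics/v6.png

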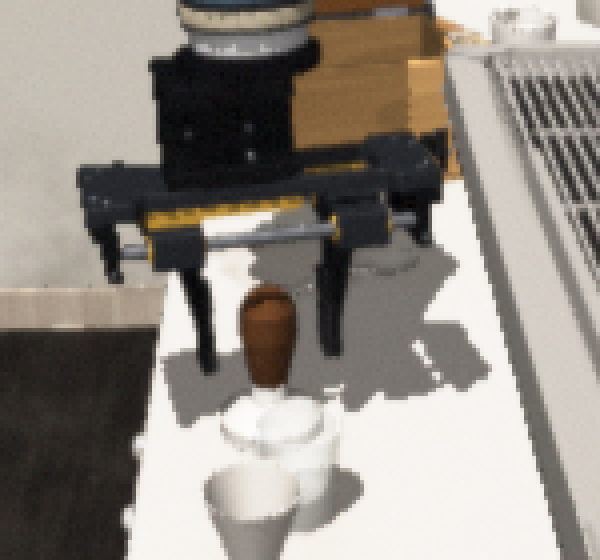

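The tamper handle stands midway between the fingers at crop (268,335), with the glass and jigger clear. Closing now.

>>> {"method": "carry_out", "body": {"steps": [[[0,0,0],0,0.5],[[0,0,0],0,0.7],[[0,0,0],0,0.8],[[0,0,0],0,0.8],[[0,0,0],0,0.8]], "squeeze": 20}}

```text
time: 14.55
position: [0.4727, -0.1247, 0.0685]
tool_rot: [0.995, 0.092, 0.015, 0.037]
ft_force: [0.1, -0.7, 0.2]
grip_width: 0.0315
```

```bash
python3 -c "
from g import *
obs()"
```

```text
t14.55 [ 0.4727 -0.1247  0.0685] F [ 0.14 -0.66  0.16] M [-0.09  0.1  -0.01] w0.0315 zax [ 0.038 -0.071 -0.997] spin10.6 lid a,r [-0.103  0.443]
```

>>> {"method": "carry_out", "body": {"steps": [[[0,0,0.5],0,0.8],[[0,0,1],0,0.8],[[0,0,1.5],0,0.8],[[0,0,1.5],0,0.8],[[0,0,1.5],0,0.8],[[0,0,1.5],0,0.8],[[0,0,1.5],0,0.8],[[0,0,1.5],0,0.8],[[0,0,0],0,0.8],[[0,0,0],0,0.8]]}}

```text
time: 15.55
position: [0.4685, -0.1222, 0.1797]
tool_rot: [0.995, 0.092, 0.013, 0.035]
ft_force: [-0.0, 0.3, -3.5]
grip_width: 0.0311
```

```bash
python3 -c "
from g import *
obs()"
```

```text
t15.55 [ 0.4685 -0.1222  0.1797] F [-0.04  0.34 -3.48] M [-0.02  0.07  0.01] w0.0311 zax [ 0.032 -0.067 -0.997] spin10.6 lid a,r [0.149 0.445]
```

>>> {"method": "carry_out", "body": {"steps": [[[-1,1,1],0,0.8],[[-1,2,1],0,0.8],[[-1,2.5,1],0,0.8],[[-0.5,2.5,1],0,0.8],[[0,3,0.5],0,0.8],[[0,3,0.5],0,0.8],[[0,3,0],0,0.8],[[0,3,0],0,0.8],[[0,3,0],0,0.8],[[0.5,3,0],0,0.8]]}}

```text
time: 16.55
position: [0.4298, 0.1442, 0.2237]
tool_rot: [0.996, 0.087, 0.005, 0.033]
ft_force: [-0.0, 0.1, -3.5]
grip_width: 0.0315
```

>>> {"method": "carry_out", "body": {"steps": [[[1,3,0],0,0.8],[[2,2.5,0],0,0.8],[[2,2,0],0,0.8],[[1,1,0],0,0.8],[[0,0,0],0,0.8],[[0,0,0],0,0.8]]}}

```text
time: 17.15
position: [0.4858, 0.2364, 0.2166]
tool_rot: [0.995, 0.091, -0.002, 0.033]
ft_force: [-0.2, 0.7, -4.6]
grip_width: 0.0313
```

```bash
python3 -c "
from g import *
obs()"
```

```text
t17.15 [0.4858 0.2364 0.2166] F [-0.2   0.72 -4.56] M [0.01 0.09 0.01] w0.0313 zax [ 0.002 -0.066 -0.998] spin10.4 lid a,r [0.883 0.144]
```

>>> {"method": "carry_out", "body": {"steps": [[[1.5,1,0],0,0.8],[[1.5,1,0],0,0.8],[[1.5,1,0],0,0.8],[[0.5,0.3,-0.5],0,0.8],[[0,0,-1],0,0.8],[[0,0,-1],0,0.8],[[0,0,0],0,0.8],[[0,0,0],0,0.8]]}}

```text
time: 17.95
position: [0.5259, 0.2621, 0.1843]
tool_rot: [0.995, 0.089, -0.013, 0.036]
ft_force: [-0.6, 0.5, -3.6]
grip_width: 0.0312
```

```bash
cat >> g.py <<'E'
def base():
    o=obs(); z=Ro.from_quat(o['tool_rot']).as_matrix()[:,2]; d=z-np.array([.038,-.071,-.997]); b=o['position']+.0685*np.array([d[0],d[1],-1])
    print('base',b.round(4),'to ring cm',((np.array([.536,.2687,.006])-b)*100).round(2),'tilt',d[:2].round(3))
E
python3 -c "
from g import *
base(); S=shot('side','s7.png')
cv2.imwrite('pics/v7.png',cv2.resize(S['pixels'][60:200,260:400,::-1],None,fx=4,fy=4,interpolation=3)); base()"
```

```text
t17.95 [0.5259 0.2621 0.1843] F [-0.58  0.46 -3.6 ] M [-0.03  0.03  0.01] w0.0312 zax [-0.02  -0.074 -0.997] spin10.1 lid a,r [0.83  0.108]
base [0.5219 0.2618 0.1158] to ring cm [  1.41   0.69 -10.98] tilt [-0.058 -0.003]
t18.00 [0.5256 0.262  0.1842] F [-0.53 -0.22 -3.54] M [-0.   -0.01  0.  ] w0.0319 zax [-0.02  -0.075 -0.997] spin10.1 lid a,r [0.83  0.108]
base [0.5216 0.2617 0.1157] to ring cm [  1.44   0.7  -10.97] tilt [-0.058 -0.004]
```

View pics/v7.png

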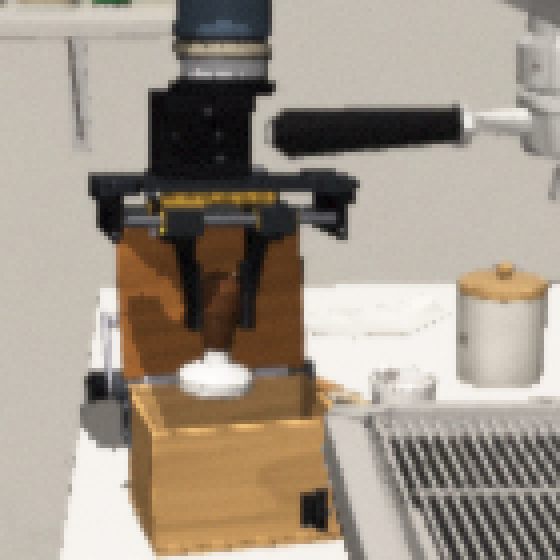

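The side crop shows the tamper over the box, with its base at crop (178–250, 362–397). I'll check the base's x from this view.

```bash
python3 - <<'E'
from g import *; import pickle
S=pickle.load(open('c0.pkl','rb'))['side']
im=cv2.imread('pics/s7.png'); r=im[146:163,300:328].min(axis=2)
m=(r>165).astype(np.uint8); n,l,s,c=cv2.connectedComponentsWithStats(m); i=1+s[1:,4].argmax(); print(s[i],c[i])
u=300+s[i][0]+s[i][2]/2-.5; v=146+s[i][1]+s[i][3]/2-.5
for uu,vv in ((u,v),(300+c[i][0],146+c[i][1])):
    e,d=ray(S,uu,vv); p=e+d*(.262-e[1])/d[1]; print('px',uu,vv,'-> at y=.262',p.round(4))
# same for the initial picture as bias check (tamper base at table) 
for q in ((.5216,.2617,.126),(.5256,.262,.126)): print(proj(S,q))
E
```

```text
[  5   2  18  11 135] [13.05925926  7.57777778]
px 313.5 153.0 -> at y=.262 [0.521  0.262  0.1254]
px 313.05925925925925 153.57777777777778 -> at y=.262 [0.5196 0.262  0.1235]
[313.7007653  152.82284601]
[315.00531175 152.7728711 ]
```

>>> {"method": "carry_out", "body": {"steps": [[[0.7,0.35,0],0,0.8],[[0.7,0.35,-0.5],0,0.8],[[0,0,-1],0,0.8],[[0,0,-1],0,0.8],[[0,0,-1],0,0.8],[[0,0,0],0,0.8],[[0,0,0],0,0.8]]}}

```text
time: 18.7
position: [0.541, 0.2697, 0.1463]
tool_rot: [0.995, 0.089, -0.013, 0.036]
ft_force: [-0.2, -0.3, -3.7]
grip_width: 0.0313
```

```bash
sed -i 's/\[.536,.2687,.006\]/[.5357,.2692,.006]/' g.py; python3 -c "
from g import *
base()"
```

```text
t18.70 [0.541  0.2697 0.1463] F [-0.18 -0.27 -3.68] M [0.04 0.04 0.02] w0.0313 zax [-0.019 -0.074 -0.997] spin10.1 lid a,r [0.556 0.079]
base [0.537  0.2695 0.0778] to ring cm [-0.13 -0.03 -7.18] tilt [-0.057 -0.003]
```

>>> {"method": "carry_out", "body": {"steps": [[[-0.1,0,-1],0,0.8],[[0,0,-1],0,0.8],[[0,0,-1],0,0.8],[[0,0,-0.8],0,0.8],[[0,0,-0.7],0,0.8],[[0,0,0],0,0.8],[[0,0,0],0,0.8]]}}

```text
time: 19.4
position: [0.5396, 0.2696, 0.0969]
tool_rot: [0.995, 0.089, -0.013, 0.036]
ft_force: [-0.3, -0.3, -3.1]
grip_width: 0.0314
```

```bash
python3 -c "
from g import *
base()"
```

```text
t19.40 [0.5396 0.2696 0.0969] F [-0.27 -0.28 -3.13] M [ 0.03 -0.01  0.06] w0.0314 zax [-0.02  -0.075 -0.997] spin10.1 lid a,r [-0.116  0.066]
base [0.5356 0.2694 0.0284] to ring cm [ 0.01 -0.02 -2.24] tilt [-0.058 -0.004]
```

>>> {"method": "carry_out", "body": {"steps": [[[0,0,-0.4],0,0.8],[[0,0,-0.4],0,0.8],[[0,0,-0.3],0,0.8],[[0,0,0],0,0.8]]}}

```text
time: 19.8
position: [0.5404, 0.2699, 0.0861]
tool_rot: [0.995, 0.089, -0.012, 0.036]
ft_force: [-1.4, -0.5, -3.2]
grip_width: 0.0317
```

```bash
python3 -c "
from g import *
base()"
```

```text
t19.80 [0.5404 0.2699 0.0861] F [-1.43 -0.46 -3.23] M [-0.02  0.02  0.05] w0.0317 zax [-0.018 -0.074 -0.997] spin10.1 lid a,r [-0.277  0.068]
base [0.5365 0.2697 0.0176] to ring cm [-0.08 -0.05 -1.16] tilt [-0.056 -0.003]
```

>>> {"method": "carry_out", "body": {"steps": [[[-0.15,-0.05,-0.3],0,0.8],[[0,0,-0.3],0,0.8],[[0,0,-0.2],0,0.8],[[0,0,0],0,0.8]]}}

```text
time: 20.2
position: [0.5389, 0.2694, 0.0777]
tool_rot: [0.995, 0.089, -0.012, 0.036]
ft_force: [0.2, 0.8, -3.6]
grip_width: 0.0315
```

```bash
python3 -c "
from g import *
base()"
```

```text
t20.20 [0.5389 0.2694 0.0777] F [ 0.22  0.83 -3.64] M [ 0.    0.03 -0.05] w0.0315 zax [-0.017 -0.074 -0.997] spin10.2 lid a,r [-0.392  0.071]
base [0.5351 0.2692 0.0092] to ring cm [ 0.06 -0.   -0.32] tilt [-0.055 -0.003]
```

Inside the ring with no contact force. Next: down to the floor.

>>> {"method": "carry_out", "body": {"steps": [[[0.05,0,-0.2],0,0.8],[[0,0,-0.15],0,0.8],[[0,0,-0.1],0,0.8],[[0,0,0],0,0.8]]}}

```text
time: 20.6
position: [0.5397, 0.2698, 0.0762]
tool_rot: [0.995, 0.089, -0.011, 0.036]
ft_force: [0.4, -0.3, -4.0]
grip_width: 0.0314
```

```bash
python3 -c "
from g import *
base()"
```

```text
t20.60 [0.5397 0.2698 0.0762] F [ 0.36 -0.25 -4.03] M [ 0.   -0.02  0.01] w0.0314 zax [-0.016 -0.073 -0.997] spin10.2 lid a,r [-0.412  0.071]
base [0.536  0.2697 0.0077] to ring cm [-0.03 -0.05 -0.17] tilt [-0.054 -0.002]
```

>>> {"method": "carry_out", "body": {"steps": [[[0,0,-0.3],0,0.8],[[0,0,-0.2],0,0.8],[[0,0,0],0,0.8]]}}

```text
time: 20.9
position: [0.5391, 0.2702, 0.0757]
tool_rot: [0.995, 0.089, -0.011, 0.036]
ft_force: [0.4, 0.9, -4.1]
grip_width: 0.031
```

```bash
python3 -c "
from g import *
base()"
```

```text
t20.90 [0.5391 0.2702 0.0757] F [ 0.42  0.94 -4.06] M [ 0.04  0.   -0.03] w0.0310 zax [-0.016 -0.074 -0.997] spin10.2 lid a,r [-0.421  0.071]
base [0.5354 0.27   0.0072] to ring cm [ 0.03 -0.08 -0.12] tilt [-0.054 -0.003]
```

The low edge is on the floor, so the remaining gap is only the 0.05 rad tilt. Releasing.

>>> {"method": "carry_out", "body": {"steps": [[[0,0,0],0,0.62],[[0,0,0],0,0.55],[[0,0,0],0,0.45],[[0,0,0],0,0.35],[[0,0,0],0,0.3],[[0,0,0],0,0.3]]}}

```text
time: 21.5
position: [0.5407, 0.2703, 0.0752]
tool_rot: [0.995, 0.089, -0.01, 0.036]
ft_force: [-0.4, -0.4, -0.6]
grip_width: 0.0589
```

```bash
python3 -c "
from g import *
base()"
```

```text
t21.50 [0.5407 0.2703 0.0752] F [-0.41 -0.4  -0.65] M [-0.05 -0.01 -0.03] w0.0589 zax [-0.014 -0.073 -0.997] spin10.1 lid a,r [-0.427  0.071]
base [0.5371 0.2702 0.0067] to ring cm [-0.14 -0.1  -0.07] tilt [-0.052 -0.002]
```

>>> {"method": "carry_out", "body": {"steps": [[[0,0,0.5],0,0.3],[[0,0,1],0,0.3],[[0,0,1.5],0,0.3],[[0,0,2],0,0.3],[[0,0,2.5],0,0.3],[[0,0,2.5],0,0.3],[[-1,-1,2],0,0.3],[[-3,-3,1],0,0.3],[[-3,-3,0],0,0.3],[[-3,-3,0],0,0.3]]}}

```text
time: 22.5
position: [0.4445, 0.1712, 0.218]
tool_rot: [0.995, 0.091, -0.001, 0.035]
ft_force: [0.9, -0.1, 0.3]
grip_width: 0.0607
```

>>> {"method": "carry_out", "body": {"steps": [[[-2,-3,0],0,0.3],[[-2,-3,0],0,0.3],[[-1,-3,0],0,0.3],[[0,-3,0],0,0.3],[[0,-2,0],0,0.3],[[0,0,0],0,0.3],[[0,0,0],0,0.3]]}}

```text
time: 23.2
position: [0.387, 0.0247, 0.2245]
tool_rot: [0.995, 0.09, 0.003, 0.036]
ft_force: [-1.0, 0.4, -0.1]
grip_width: 0.061
```

```bash
python3 -c "
from g import *
obs(); T=shot('top','t8.png'); S=shot('side','s8.png'); obs()
a=cv2.resize(S['pixels'][75:205,265:365,::-1],None,fx=4,fy=4,interpolation=3)
b=cv2.resize(T['pixels'][145:275,145:245,::-1],None,fx=4,fy=4,interpolation=3)
cv2.imwrite('pics/v8.png',np.hstack([a,b]))"
```

```text
t23.20 [0.387  0.0247 0.2245] F [-0.95  0.39 -0.1 ] M [-0.01  0.06 -0.01] w0.0610 zax [ 0.012 -0.071 -0.997] spin10.3 lid a,r [0.386 0.304]
t23.30 [0.3871 0.0253 0.2243] F [-0.24 -0.72  0.3 ] M [-0.03  0.1   0.  ] w0.0610 zax [ 0.012 -0.071 -0.997] spin10.4 lid a,r [0.386 0.304]
```

View pics/v8.png

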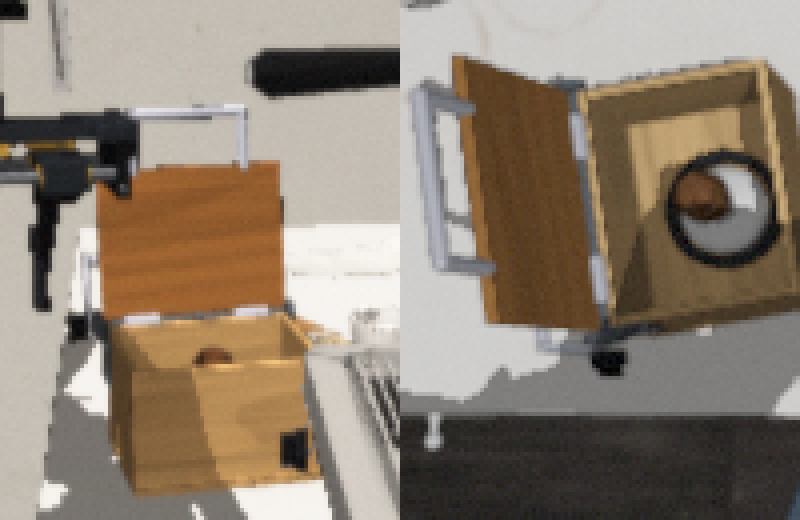

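The final picture shows the lid standing open, the bar centre at top-crop (428,178), and the tamper in the ring with its knob at (702,195). Now a numeric check of uprightness and of the bystanders.

```bash
python3 - <<'E'
from g import *; import pickle
C=pickle.load(open('c0.pkl','rb')); T=C['top']
im=cv2.cvtColor(cv2.imread('pics/t8.png'),cv2.COLOR_BGR2HSV); R=im[185:205,208:230]
m=((R[...,1]>110)&(R[...,2]<150)&(R[...,0]<14)).astype(np.uint8); n,l,s,c=cv2.connectedComponentsWithStats(m)
i=1+s[1:,4].argmax(); k=c[i]+[208,185]; print('knob',k,s[i],onz(T,*k,.091).round(4),'expected px',proj(T,(.5357,.2692,.091)))
g=cv2.imread('pics/t8.png')[...,2]; R=g[180:215,205:245]
mm=np.zeros_like(g); mm[180:214,208:243]=(cv2.imread('pics/t8.png').max(axis=2)[180:214,208:243]>95)&(im[180:214,208:243,1]<50)
v,u=np.nonzero(mm); print('steel',u.min(),u.max(),v.min(),v.max(),onz(T,(u.min()+u.max())/2,(v.min()+v.max())/2,.02).round(4),len(u))
a=cv2.imread('pics/t5.png').astype(int);b=cv2.imread('pics/t8.png').astype(int)
for r in ((205,225,398,420),(205,240,438,472)): print(abs(a[r[0]:r[1],r[2]:r[3]]-b[r[0]:r[1],r[2]:r[3]]).max(axis=2).mean().round(1))
E
```

```text
knob [218.80597015 193.02985075] [ 5  3 14 12 67] [0.5359 0.2678 0.091 ] expected px [218.23976427 193.12553224]
steel 216 236 186 207 [0.5372 0.2666 0.02  ] 237
3.7
3.6
```

The knob is over the ring within about 1.5 mm, so the tamper is upright and seated, and the glass and jigger are unmoved. Handing in.

```bash
python3 -c "
from g import *
print(robot.hand_in())"
```

```text
the job is handed in; nothing more can be done
None
```

I opened the lid onto its stop and pressed it back, stood the tamper in the ring, and handed the job in at about 23 s of the 72 s allowed. The hand-in gave no verdict.

**Lid:** I swung it up at about 0.5 rad/s and felt the stop at about 1.71 rad. I pressed to about 9 N, at a lid angle of about 1.767 rad, then unloaded and let go. It stands open by itself. The hand read 1.764 rad as it let go. Later pictures gave about 1.75 rad from the bar and 1.79 rad from a lid corner.

**Stop:** I could not measure how far it gave directly. The angle change suggests about 0.05 rad. The force suggests about 0.06 rad, or more (about 0.09 rad) if I count from the slightly negative force read just before contact. All of these are inside 0.02–0.10 rad.

**Tamper:** It is released in the ring. The knob sits within about 1.5 mm of the expected spot, so it looks upright. A rougher mask of the steel base read about 3 mm off, but part of that base was hidden, so I trust it less.

**Glass and jigger:** Comparing top pictures from after the lid step and the end showed no visible change. I did not measure their positions from the very start.

**Tool tilt:** The tool drifted by up to about 0.08 rad during the moves, which I could not correct. I allowed for it when placing the tamper, which was about 0.05 rad off vertical just before release.

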